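# Clip the jar caddy onto the brass post

## Task

The bench scraper lies in the way: lay it flat in the middle of the turntable. Slide the blue jar caddy along the worktop, pushing gently without squeezing or lifting it, until its two sprung yellow jaws have snapped fully round the brass post (not the dark steel one). Keep the jar standing in the caddy, and leave the rolling pin, the green roller and the flour jar where they are.

Things in the scene. Friction and masses are not known exactly. Their poses are not given: they have to be found in the camera images.
- caddy: Blue jar caddy, loose on the worktop, 0.86 kg with its jar. Origin: centre of the block's underside; +x points out through the jaws, z up. Block: 100 mm along x (-50 to 50), 120 mm along y, 34 mm high, flat upright faces, too wide to grasp. A nose block (62 mm wide) fills x 50 to 68; the yellow jaws reach x = 140. Sliding takes 4 to 7 N; the block bears at most 30 N.
- caddy_seat (a point): Middle of the caddy's pocket, 86 mm ahead of its origin, 18 mm up: the post's axis should end here. The post is seated with its axis from x = 80 (touching the nose block) to x = 93 (touching the shut catches).
- caddy_back (a point): Centre of the caddy's flat back face, 50 mm behind its origin and 18 mm up.
- jaw_left (a joint): Sprung jaw on the caddy's +y side, hinged at x = 58, y = 21 (z 9 to 27 mm): 0 shut, 0.15 as the post passes the catch (adds about 10 N), at most 0.6. The arm's inner face is 16 mm off the caddy's x axis; at x = 106 a rounded catch leaves 10 mm between the jaws; from there they flare to a mouth 38 mm wide at x = 138.
- jaw_right (a joint): The other sprung jaw, on the caddy's -y side: mirror image of jaw_left about the caddy's x axis, same values.
- jar: Squat white ceramic pie-weight jar with a wooden lid, 84 mm across and 52 mm high, loose in the caddy's round well, whose floor is 8 mm above the worktop (so the top is 60 mm up). Origin: centre of its underside; z up.
- brass_post: Brass post, 24 mm across and 60 mm high, fixed upright in the worktop. Origin: centre of its foot.
- brass_post_mid (a point): Axis of the brass post, 18 mm above the worktop.
- steel_post: Dark steel post of the same size, fixed; not to be used. Origin: centre of its foot.
- scraper: Bench scraper lying flat: a steel blade 74 mm along x, 110 mm along y, 3 mm thick, with a square dark wooden handle (24 mm along x, 110 mm along y, 24 mm high) along its -x edge, from x = -38 to -14. 220 g. Origin: centre of the blade's underside; z up.
- scraper_grip (a point): Middle of the scraper's handle, 26 mm behind its origin in x and 13 mm up; grasp across x.
- turntable: Small turntable: white foot 120 mm across, on it a round marble plate 190 mm across whose top is 40 mm above the worktop and which turns stiffly. Origin: centre of the foot's underside.
- turntable_top (a point): Centre of the plate's upper face.
- rolling_pin: Olive-wood rolling pin lying along its y, 320 mm long, barrel 42 mm across. Origin: under its middle.
- mat_roller: Green silicone roller with wooden handles lying along its y, 230 mm long, 44 mm across. Origin: under its middle.
- flour_jar: Tall white ceramic jar, 90 mm across and about 140 mm high, standing. Origin: centre of its foot.

How it is judged:
At the end, for the whole second after the job is handed in: Brass post in the caddy's pocket (axis 77-96 mm ahead of its origin, within 9 mm of its midline), both jaws shut (<0.05 rad), caddy flat and at rest, jar upright in its well; scraper flat and still on the turntable, its origin within 40 mm of the plate's centre (x of brass_post_mid in the frame of caddy between 0.077 and 0.096 m and y of brass_post_mid in the frame of caddy between -0.009 and 0.009 m and value of joint each of jaw_left, jaw_right below 0.05 rad and height (world z) of caddy below 0.006 m and angle between caddy's own z axis and vertical below 0.05 rad and linear speed of each of caddy, scraper below 0.02 m/s and horizontal distance between jar and caddy below 0.008 m and angle between jar's own z axis and vertical below 0.1 rad and horizontal distance between scraper and turntable_top below 0.04 m and z of scraper in the frame of turntable_top between -0.004 and 0.006 m and angle between scraper's own z axis and vertical below 0.08 rad); the robot touches nothing.
It fails at once if the fingers press or squeeze the caddy with more than 30 N (contact force between the fingers and caddy above 30 N).
It fails at once if the caddy is lifted more than 12 mm (height (world z) of caddy above 0.012 m).
It fails at once if the jar is tipped more than 0.3 rad (angle between jar's own z axis and vertical above 0.3 rad).
It fails at once if the rolling pin, green roller or flour jar is moved more than 20 mm (distance of any of rolling_pin, mat_roller, flour_jar from where it was at the start of the episode above 0.02 m).
It also fails if it takes over 67 s, if anything falls off the work surface, if the arm or the gripper's body presses on something with over 40 N, if the wrist force passes 120 N, or if a joint passes its speed limit or range.

## Robot

A 6-joint arm with a two-finger parallel gripper is mounted at the origin on the work surface. World frame = base frame: x ahead of the robot, y to its left, z up, the work surface at z = 0. Lengths are in m, angles in rad, forces in N, time in s.
With the tool pointing down it reaches from about 0.375 to 0.975 m from the base axis. Payload 3.8 kg.
Tool frame: the origin (TCP) lies at the centre of the arm's flange, where the gripper is bolted on; the fingertips stand 173 mm ahead of it and the grasp point (between the pads) lies 155 mm ahead of it (bot.tip_reach is the distance from the TCP to the fingertips, in m); z points along the fingers, y is the line along which they close (so a half turn about z gives the same grasp; the last joint's range is limited). The gripper opens to 85 mm and grips with 20 to 120 N. Pads are 22 mm wide; open, the fingers measure 114 mm over their backs; the gripper's body (76 mm by 85 mm) begins 54 mm behind the grasp point. The pads swing forward as they close: fully open they stand 13 mm farther back than shut.
Start: joints at [1.204, 0.264, 1.604, -0, 1.274, -0.037], TCP at [0.219, 0.639, 0.405] pointing down, gripper open.
Joint ranges: [-2.63, 2.63], [-0.94, 2.18], [0.31, 2.57], [-1.31, 4.45], [0, 2.66], [-2.55, 2.55]. Speed limits (rad/s): [2.57, 2.57, 3.14, 3.14, 3.14, 3.14].

## Interface

Orientations are given as a rotation vector (axis times angle).
In Python, from workcell import bot gives the robot as it stands.
- The arm moves only by the tool drive_tool, never from a script. Its arguments are lists of equal length, an entry for each row: "claw": the finger opening in mm, from 0 to 85.4; "slide": the shift along the world's x, y, z each as a share of 0.5 m, from -1 to 1, a list of three; "yaw": the turn about the world's z as a share of 180 degrees, from -1 to 1. A call has 1 to 8 rows; each row is the pose to reach, as a shift and turn from the pose commanded when the call began, turning the shorter way round; what a row does not reach only later rows make up. A row lasts 1/12 s, in which the tool goes at most 41.7 mm and 7.16 degrees, less where a joint would pass 70% of its speed; a pose out of reach is approached as far as the arm can. A call with a number of a shift or a turn outside -1 to 1 is refused whole. A call with a gripper value outside its range is refused whole. The fingers move at their own pace and stop on an object; "newtons" is the grip in N (left out, the last holds). Time passes only in rows, so rows that repeat a pose let the fingers close. It gives the time, the measured TCP pose, the force, the opening and the grip force at its end, in the units of the state.
- bot.read_state(): the state, without advancing time (a new reading comes with each control period).
- bot.read_camera(name): name is "scene" or "top" or "wrist"; returns a dict with "color" (480x640x3 uint8, red, green, blue), "depth" (480x640 float32, m along the optical axis (not along the pixel's ray), 0 where there is no reading), "mtx" (3x3 intrinsics, pixels), "k1" (the pictures are not rectified: a ray, as slopes to the right and down, at radius r is drawn at 1 + k1 r^2 times it, then the intrinsics apply), "eye" and "rotation" of the camera in the world. Camera axes: x right, y up, looking along -z (the intrinsics and any distortion apply to the point x, -y, -z); pixel columns grow to the right and rows downward; lengths in m; the calibration is good to about 2 mm. A picture is of the moment at which its call begins.
- bot.finish_job(): hands the job in; it is judged then, once.
The state is a dict: "time": time; "q": joint angles; "joint_vel": joint speeds; "joint_torque": joint torques, N m; "tool_pos": TCP position; "tcp_rot": TCP orientation; "wrist_force": force on the tool from outside, world axes, zero at the start; "torque": the same for the moment, N m; "width": opening from 0.0 (shut) to 1.0 (fully open); "grip_force": force on a finger pad.
Only numpy, scipy, OpenCV 4.12 (cv2) and the standard library are available. Lean on these libraries where they do the work, as an engineer would, in place of code of your own. Each camera call takes 0.05 s, during which the arm holds its last target. There are 200 camera calls.

## Working session

There is one attempt and no reset: what is moved stays moved. The work goes in short steps, Python scripts to look and compute and a tool call to move; the robot and the scene stay as the last step left them, time stands still between calls to the robot, and variables do not carry over. Pictures are saved under pics/ and viewed, at most 10 in all, crops included, and the job is handed in when it is done.

Besides the shell and the picture viewer there is one more tool, called after "Call:" as name(argument=value, ...) on one line, values as JSON. drive_tool: Moves the arm, as the interface text tells. Shift numbers are shares of 0.5 m and turn numbers shares of 180 degrees, none past 1 either way. Its arguments: {"type":"object","properties":{"claw":{"type":"array","items":{"type":"number"}},"slide":{"type":"array","items":{"type":"array","items":{"type":"number"}}},"yaw":{"type":"array","items":{"type":"number"}},"newtons":{"type":"number"}},"required":["claw","slide","yaw"]}

```bash
mkdir -p pics
cat > h.py <<'E'
import numpy as np, cv2, pickle
from workcell import bot
def snap(n,tag):
    c=bot.read_camera(n); pickle.dump(c,open(f'{tag}.pkl','wb'))
    cv2.imwrite(f'pics/{tag}.png',c['color'][:,:,::-1]); return c
def load(tag): return pickle.load(open(f'{tag}.pkl','rb'))
def rays(c,uv):
    uv=np.array(uv,float).reshape(-1,1,2)
    p=cv2.undistortPoints(uv,np.array(c['mtx']),np.array([c['k1'],0,0,0.]))[:,0]
    d=np.c_[p[:,0],-p[:,1],-np.ones(len(p))]
    return d@np.array(c['rotation']).T
def onz(c,uv,z):
    d=rays(c,uv); e=np.array(c['eye']); return e+d*((z-e[2])/d[:,2])[:,None]
def bydepth(c,uv):
    d=rays(c,uv); z=np.array([c['depth'][int(round(v)),int(round(u))] for u,v in uv]); return np.array(c['eye'])+d*z[:,None]
E
python3 - <<'E'
from h import *
for n in ('top','scene'):
    c=snap(n,n+'0'); print(c['eye'],c['mtx'][0],c['k1'],np.shape(c['rotation']))
print(bot.read_state(),bot.tip_reach)
E
```

```text
[0.39975235 0.02931358 1.26461355] [609.21365662   0.         324.92254628] -0.16733361179429415 (3,)
[0.95080838 0.61488347 1.03883087] [610.68575881   0.         316.19565346] 0.044997358500143844 (3,)
{'time': 0.1, 'q': array([ 1.20411690e+00,  2.64666488e-01,  1.60528253e+00,  1.57983341e-05,
        1.27370548e+00, -3.69033683e-02]), 'joint_vel': array([ 0.00095829, -0.00094667, -0.00341829, -0.0010088 , -0.00042088,
       -0.00205925]), 'joint_torque': array([ 2.07921471e-04, -5.16702068e+01, -3.68588090e+01, -6.22681614e-05,
        6.32753319e-03,  4.34024707e-05]), 'tool_pos': array([0.21847035, 0.63832217, 0.40346944]), 'tcp_rot': array([-0.5156036 , -3.09855741,  0.00316784]), 'wrist_force': array([ 0.56964931, -0.19606349,  0.30359514]), 'torque': array([0.02053488, 0.03697629, 0.00697255]), 'grip_force': 0.0, 'width': 0.9962849615988489} 0.1734
```

View pics/top0.png

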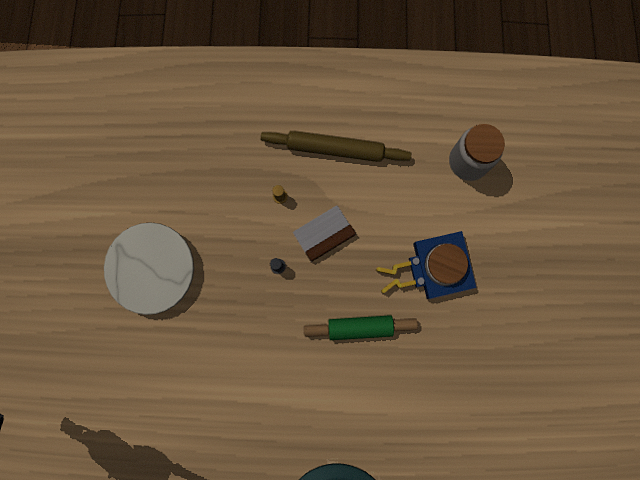

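View pics/scene0.png

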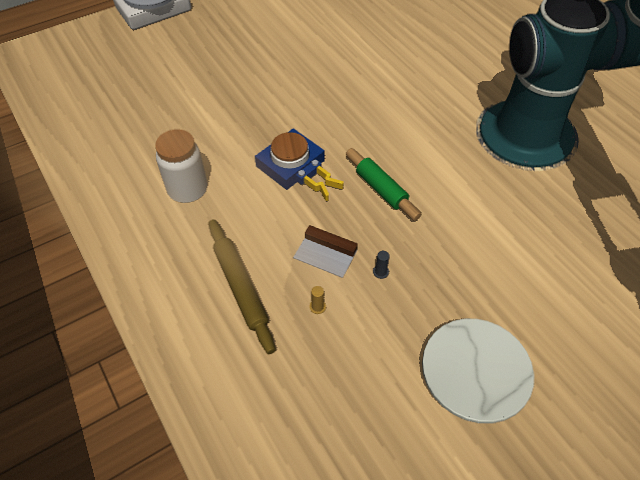

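The top picture shows the turntable at about (149,268), brass post (279,193), steel post (278,266), scraper (325,235), caddy (446,266) with jaws opening to the left, and rolling pin (336,146). I'll enlarge the middle.

```bash
sed -i "s/np.array(c\['rotation'\]).T/cv2.Rodrigues(np.array(c['rotation'],float))[0].T/" h.py
python3 - <<'E'
from h import *
c=load('top0')
im=c['color'][120:310,255:500,::-1]
im=cv2.resize(im,None,fx=3.15,fy=3.15,interpolation=cv2.INTER_CUBIC); im=cv2.convertScaleAbs(im,alpha=1.6,beta=15)
cv2.imwrite('pics/crop0.png',im)
P=[(279,190),(278,263),(149,268),(446,263),(325,235),(336,146),(361,328),(485,143),(230,240)]
print(np.c_[bydepth(c,P)].round(3))
E
```

```text
[[ 0.658  0.131  0.062]
 [ 0.51   0.128  0.057]
 [ 0.495  0.395  0.038]
 [ 0.517 -0.207  0.061]
 [ 0.576  0.036  0.004]
 [ 0.758  0.018  0.044]
 [ 0.385 -0.04   0.041]
 [ 0.743 -0.269  0.144]
 [ 0.561  0.236  0.   ]]
```

View pics/crop0.png

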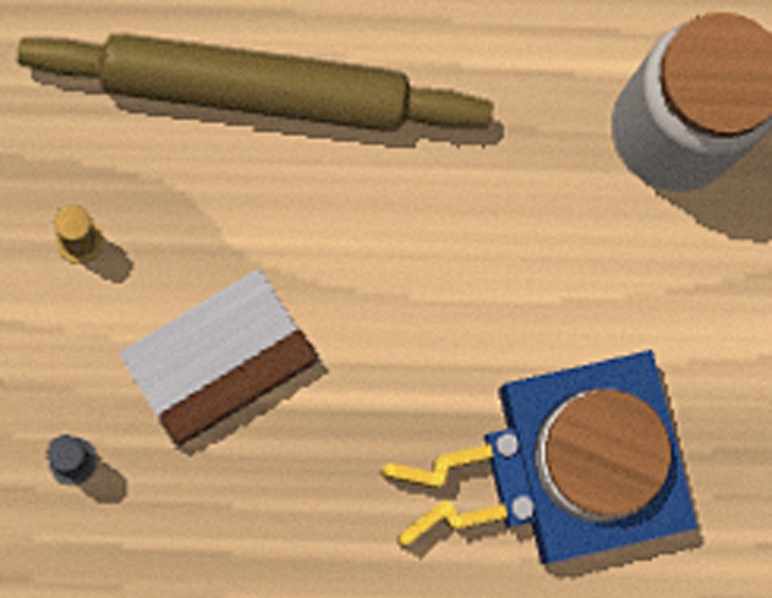

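The crop shows the brass top at (74,220), steel top at (72,452), scraper blade corners at (121,354) and (260,271), caddy top corners at (502,383), (653,351), (697,534) and (545,563), and the lid at (606,455).

Run:
```python
from h import *
c=load('top0')
f=lambda L,z: onz(c,[(255+u/3.151-.3,120+v/3.151-.3) for u,v in L],z)[:,:2]
print('brass',f([(74,220)],.06),'steel',f([(72,452)],.06))
b=f([(121,354),(260,271)],.003); h=f([(162,418),(302,332)],.024)
print('blade',b,np.linalg.norm(b[0]-b[1]),'handle far',h,np.linalg.norm(h[0]-h[1]))
e=b[0]-b[1]; e/=np.linalg.norm(e); x=np.array([e[1],-e[0]]) # y axis=e (left) -> x
print('scr yaw',np.degrees(np.arctan2(x[1],x[0])),'org',b.mean(0)-.037*x,'h-org',h.mean(0)+.014*x,'grip',b.mean(0)-.063*x)
k=f([(502,383),(653,351),(697,534),(545,563)],.034)
print('caddy',k,k.mean(0),[np.linalg.norm(k[i]-k[(i+1)%4]) for i in range(4)])
X=(k[0]+k[3]-k[1]-k[2]);print('yaw',np.degrees(np.arctan2(X[1],X[0])),'jar',f([(606,455)],.06))
u=f([(507,444),(522,507)],.03);print('hinge',u,u.mean(0)-.058*X/np.linalg.norm(X))
print('pin',f([(25,50),(490,113)],.021)); 
t=c['depth']
# turntable
m=cv2.inRange(c['color'],(120,130,120),(255,255,255)); m[:,:90]=0;m[:,210:]=0;m[:200]=0;m[330:]=0
m=cv2.morphologyEx(m,cv2.MORPH_CLOSE,np.ones((9,9)))
cs=max(cv2.findContours(m,0,1)[0],key=cv2.contourArea)
(q,r)=cv2.minEnclosingCircle(cs);print(q,r,cv2.fitEllipse(cs)); w=onz(c,cs[:,0].astype(float),.04);(a,r)=cv2.minEnclosingCircle(w[:,:2].astype(np.float32));print('tt',a,r)
```

```text
brass [[0.65894465 0.13283668]] steel [[0.50965938 0.12887517]]
blade [[0.58097384 0.10321257]
 [0.6391889  0.0120518 ]] 0.10816321411698453 handle far [[ 0.53655481  0.07400908]
 [ 0.59526799 -0.01597634]] 0.10744586087195407
scr yaw 32.56220830716402 org [0.57889749 0.03771823] h-org [0.57771071 0.03655138] grip [0.55698449 0.02372464]
caddy [[ 0.5633096  -0.14602875]
 [ 0.58663044 -0.24545665]
 [ 0.46771377 -0.27380015]
 [ 0.44741156 -0.17450749]] [ 0.51626634 -0.20994826] [np.float64(0.10212624128034635), np.float64(0.12224780843988287), np.float64(0.10134699435798943), np.float64(0.11934568801932363)]
yaw 102.38116036628222 jar [[ 0.51534475 -0.20895401]]
hinge [[ 0.5240534  -0.15003118]
 [ 0.48339418 -0.16001227]] [ 0.51615981 -0.21167281]
pin [[ 0.78389585  0.17372357]
 [ 0.74740292 -0.13977817]]
(147.5384979248047, 267.7999267578125) 45.21768569946289 ((147.8318634033203, 267.7580261230469), (85.96366882324219, 89.14122009277344), 17.060853958129883)
tt (0.49525514245033264, 0.3982490301132202) 0.09281675517559052
```

Call:
drive_tool(claw=[85,85,85,85,85,85,85,85], slide=[[0.3,-0.55,-0.2],[0.3,-0.55,-0.2],[0.3,-0.55,-0.2],[0.3,-0.55,-0.2],[0.3,-0.55,-0.2],[0.3,-0.55,-0.2],[0.3,-0.55,-0.2],[0.3,-0.55,-0.2]], yaw=[-0.214,-0.214,-0.214,-0.214,-0.214,-0.214,-0.214,-0.214], newtons=40)

```text
time: 0.77
tool_pos: [0.3688, 0.3612, 0.3035]
tcp_rot: [-1.509, -2.755, 0.002]
wrist_force: [0.8, -0.8, 0.0]
width: 0.996
grip_force: 0.0
```

Call:
drive_tool(claw=[85,85,85,85,85,85,85,85], slide=[[0.374,-0.68,-0.09],[0.374,-0.68,-0.09],[0.374,-0.68,-0.09],[0.374,-0.68,-0.09],[0.374,-0.68,-0.09],[0.374,-0.68,-0.09],[0.374,-0.68,-0.09],[0.374,-0.68,-0.09]], yaw=[0,0,0,0,0,0,0,0])

```text
time: 1.43
tool_pos: [0.5285, 0.0715, 0.2658]
tcp_rot: [-1.509, -2.755, 0.0]
wrist_force: [0.8, 0.8, 0.7]
width: 0.996
grip_force: 0.0
```

Call:
drive_tool(claw=[85,85,85], slide=[[0.06,-0.11,-0.01],[0.06,-0.11,-0.01],[0.06,-0.11,-0.01]], yaw=[0,0,0])

```text
time: 1.68
tool_pos: [0.5598, 0.0147, 0.2608]
tcp_rot: [1.514, 2.751, -0.001]
wrist_force: [0.8, -0.1, 1.1]
width: 0.991
grip_force: 0.0
```

Run:
```python
from h import *
c=snap('wrist','w1'); print(c['eye'],c['rotation'])
```

```text
[0.52475302 0.07422435 0.22981179] [-0.26712793 -0.07791062  0.55985732]
```

View pics/w1.png

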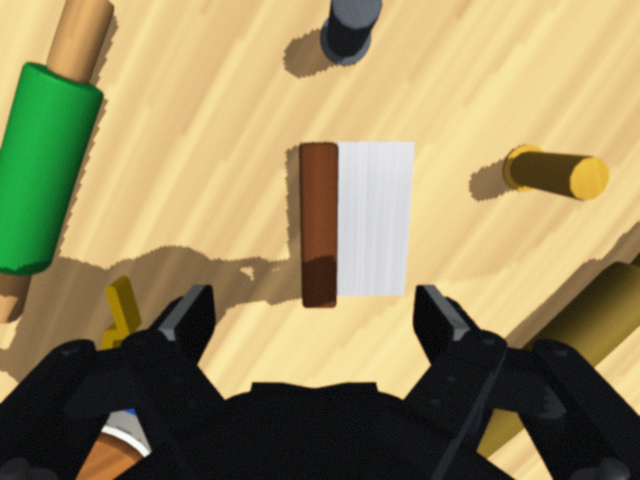

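The wrist view shows the handle top with corners at about (302,143), (337,143), (336,304) and (302,305). It stands square to the fingers. The brass top is at (589,178).

Run:
```python
from h import *
c=load('w1'); k=onz(c,[(302,143),(337,143),(336,304),(302,305)],.024)
print(k[:,:2],k.mean(0),np.linalg.norm(k[0]-k[3]),np.linalg.norm(k[0]-k[1]))
e=k[0]-k[3]; print(np.degrees(np.arctan2(e[1],e[0]))-90)
k=onz(c,[(339,142),(414,142),(404,296),(337,296)],.003);print(k[:,:2])
print(onz(c,[(589,178)],.06),bydepth(c,[(589,178),(320,200)]),bot.read_state()['tool_pos'])
```

```text
[[ 0.52088173  0.0677233 ]
 [ 0.53836025  0.07878178]
 [ 0.59559068 -0.00939747]
 [ 0.57658895 -0.02227032]] [0.5578554  0.02870932 0.024     ] 0.10584019161942933 0.020683056610445116
31.758042721637835
[[ 0.54050004  0.08047699]
 [ 0.58189716  0.10701554]
 [ 0.64202156  0.01430502]
 [ 0.59982977 -0.01205869]]
[[0.656842  0.1357999 0.06     ]] [[0.65650425 0.13564246 0.0604342 ]
 [0.54816136 0.04472782 0.02482628]] [0.55876851 0.01642603 0.26068266]
```

Call:
drive_tool(claw=[85,85,85,85,85], slide=[[-0.006,0.018,0],[-0.006,0.018,-0.08],[-0.006,0.018,-0.14],[-0.006,0.018,-0.165],[-0.006,0.018,-0.165]], yaw=[0,0,0,0,0])

```text
time: 2.15
tool_pos: [0.5519, 0.0293, 0.1751]
tcp_rot: [-1.502, -2.75, 0.006]
wrist_force: [-1.1, -0.5, 0.4]
width: 0.995
grip_force: 0.0
```

Call:
drive_tool(claw=[0,0,0,0,0,0,0,0], slide=[[0,0,0],[0,0,0],[0,0,0],[0,0,0],[0,0,0],[0,0,0],[0,0,0],[0,0,0]], yaw=[0,0,0,0,0,0,0,0], newtons=50)

```text
time: 2.82
tool_pos: [0.5562, 0.0275, 0.1804]
tcp_rot: [1.508, 2.753, 0.002]
wrist_force: [-0.3, -0.2, 6.0]
width: 0.268
grip_force: 51.2
```

Call:
drive_tool(claw=[0,0,0,0,0,0], slide=[[0,0,0.05],[0,0,0.12],[0,0,0.2],[0,0,0.2],[0,0,0.2],[0,0,0.2]], yaw=[0,0,0,0,0,0])

```text
time: 3.32
tool_pos: [0.5546, 0.0273, 0.2782]
tcp_rot: [-1.509, -2.754, 0.001]
wrist_force: [-0.4, -0.0, -1.8]
width: 0.272
grip_force: 50.1
```

Run:
```python
from h import *
s=bot.read_state(); print(s['tool_pos'],s['wrist_force'],s['width'])
c=snap('wrist','w2'); 
for u,v in [(320,150),(320,200),(320,250),(375,150),(375,200),(375,250),(400,150),(400,250)]: print(u,v,c['color'][v,u],bydepth(c,[(u,v)]).round(4))
```

```text
[0.55456632 0.02734722 0.27824125] [-3.94261158e-01 -1.76796725e-03 -1.79627063e+00] 0.27199490496311035
320 150 [249 232 168] [[5.276e-01 8.210e-02 1.000e-04]]
320 200 [134  76  38] [[0.5334 0.0691 0.1225]]
320 250 [141  81  42] [[0.5443 0.0521 0.1211]]
375 150 [251 235 174] [[ 5.608e-01  1.034e-01 -5.000e-04]]
375 200 [242 242 243] [[0.5564 0.079  0.0999]]
375 250 [238 238 240] [[0.5695 0.0601 0.101 ]]
400 150 [252 238 178] [[5.758e-01 1.131e-01 3.000e-04]]
400 250 [235 236 238] [[0.5791 0.0663 0.1013]]
```

View pics/w2.png

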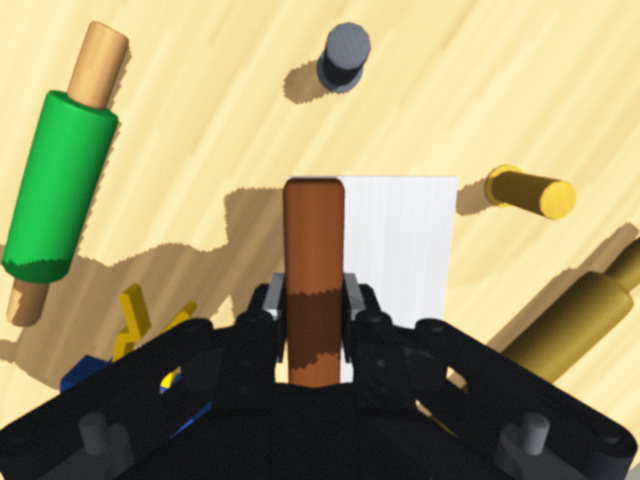

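The wrist view shows the handle held square and level (handle top face 0.122, blade 0.100, fitting the heights), about 20 mm handle end at (315,180).

Call:
drive_tool(claw=[0,0,0,0,0,0,0,0], slide=[[-0.008,0.036,0],[-0.026,0.11,0],[-0.045,0.19,0],[-0.064,0.27,0],[-0.082,0.35,0],[-0.1,0.43,0],[-0.118,0.51,0],[-0.137,0.59,0]], yaw=[0,0,0,0,0,0,0,0])

```text
time: 4.03
tool_pos: [0.4848, 0.3236, 0.2758]
tcp_rot: [-1.508, -2.753, 0.007]
wrist_force: [0.8, 0.1, -1.7]
width: 0.266
grip_force: 50.1
```

Call:
drive_tool(claw=[0,0,0,0,0], slide=[[-0.017,0.07,0],[-0.027,0.115,0],[-0.027,0.124,0],[-0.027,0.124,0],[-0.027,0.124,0]], yaw=[0,0,0,0,0])

```text
time: 4.45
tool_pos: [0.4725, 0.3837, 0.2765]
tcp_rot: [-1.507, -2.755, 0.007]
wrist_force: [0.6, 0.5, -2.5]
width: 0.268
grip_force: 50.1
```

Call:
drive_tool(claw=[0,0,0,0,0,0,0], slide=[[0,0,-0.03],[0,0,-0.065],[0,0,-0.09],[0,0,-0.1],[0,0,-0.106],[0,0,-0.112],[0,0,-0.112]], yaw=[0,0,0,0,0,0,0])

```text
time: 5.03
tool_pos: [0.4734, 0.3841, 0.2227]
tcp_rot: [-1.51, -2.755, 0.0]
wrist_force: [0.5, 0.7, -2.1]
width: 0.268
grip_force: 50.1
```

Run:
```python
from h import *
s=bot.read_state(); print(s['tool_pos'],s['wrist_force'])
c=snap('wrist','w3')
for u,v in [(320,200),(375,200),(375,250),(400,250),(200,200),(480,200)]: print(u,v,c['color'][v,u],bydepth(c,[(u,v)]).round(4))
```

```text
[0.473422   0.38412925 0.22267355] [ 0.52454794  0.6542686  -2.05560552]
320 200 [106  57  29] [[0.4524 0.4258 0.0666]]
375 200 [217 217 222] [[0.4753 0.4357 0.045 ]]
375 250 [211 211 215] [[0.4886 0.4168 0.0451]]
400 250 [208 210 214] [[0.4986 0.4229 0.0445]]
200 200 [241 241 233] [[0.409  0.3924 0.0393]]
480 200 [232 233 222] [[0.5177 0.4619 0.0399]]
```

Call:
drive_tool(claw=[0,0,0,0,45,85,85,85], slide=[[0,0,-0.002],[0,0,-0.004],[0,0,-0.004],[0,0,-0.004],[0,0,-0.004],[0,0,-0.004],[0,0,-0.004],[0,0,-0.004]], yaw=[0,0,0,0,0,0,0,0])

```text
time: 5.75
tool_pos: [0.4734, 0.3847, 0.2212]
tcp_rot: [1.509, 2.755, 0.001]
wrist_force: [0.1, -0.2, 0.1]
width: 0.824
grip_force: 0.0
```

Call:
drive_tool(claw=[85,85,85,85,85,85,85,85], slide=[[0,0,0],[0,0,0.02],[0,0,0.06],[0,0,0.14],[0,0,0.2],[0,0,0.2],[0,0,0.2],[0,0,0.2]], yaw=[0,0,0,0,0,0,0,0])

```text
time: 6.42
tool_pos: [0.473, 0.3844, 0.3213]
tcp_rot: [1.509, 2.755, 0.001]
wrist_force: [0.2, -0.2, -0.9]
width: 0.995
grip_force: 0.0
```

Run:
```python
from h import *
s=bot.read_state(); print(s['tool_pos'],s['wrist_force'],s['width'],s['tcp_rot'],s['q'])
c=snap('wrist','w3'); snap('top','t3')
```

```text
[0.47304205 0.38439999 0.32134002] [ 0.22939833 -0.23358819 -0.85146309] 0.994957426015758 [1.50892616e+00 2.75516325e+00 9.39384185e-04] [ 6.41526596e-01  2.05707695e-01  1.83447969e+00 -1.71438027e-05
  1.10074084e+00  7.28464918e-02]
```

View pics/w3.png

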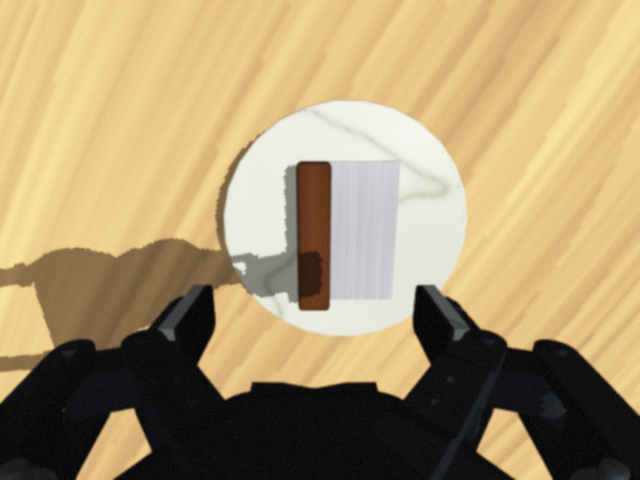

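The scraper (centre about (348,231)) lies flat on the plate (centre about (345,218)), about 10 mm off, so it's well placed. On to the caddy.

Call:
drive_tool(claw=[60,60,60,60,60,60,60,60], slide=[[0.062,-0.66,0],[0.062,-0.66,0],[0.062,-0.66,0],[0.062,-0.66,0],[0.062,-0.66,0],[0.062,-0.66,0],[0.062,-0.66,0],[0.062,-0.66,0]], yaw=[-0.112,-0.112,-0.112,-0.112,-0.112,-0.112,-0.112,-0.112])

```text
time: 7.18
tool_pos: [0.5031, 0.0524, 0.3191]
tcp_rot: [-1.967, -2.447, 0.003]
wrist_force: [0.2, -0.6, 0.1]
width: 0.703
grip_force: 0.0
```

Call:
drive_tool(claw=[60,60,60,60,60,60,60,60], slide=[[0.062,-0.66,0],[0.062,-0.66,0],[0.062,-0.66,0],[0.062,-0.66,0],[0.062,-0.66,0],[0.062,-0.66,0],[0.062,-0.66,0],[0.062,-0.66,0]], yaw=[0,0,0,0,0,0,0,0])

```text
time: 7.85
tool_pos: [0.5343, -0.2775, 0.3188]
tcp_rot: [-1.967, -2.446, 0.001]
wrist_force: [0.9, -0.4, 0.3]
width: 0.704
grip_force: 0.0
```

Call:
drive_tool(claw=[60,60,60,60], slide=[[0.003,-0.056,-0.05],[0.003,-0.056,-0.1],[0.003,-0.056,-0.1],[0.003,-0.056,-0.1]], yaw=[0,0,0,0])

```text
time: 8.18
tool_pos: [0.535, -0.3028, 0.2671]
tcp_rot: [-1.964, -2.441, 0.001]
wrist_force: [1.0, -0.7, -0.1]
width: 0.704
grip_force: 0.0
```

Run:
```python
from h import *
s=bot.read_state(); print(s['tool_pos'],s['tcp_rot'])
c=snap('wrist','w4'); print(c['eye'])
```

```text
[ 0.53499153 -0.30278859  0.26713468] [-1.96395609e+00 -2.44145993e+00  1.11845586e-03]
[ 0.52157226 -0.23405694  0.23670097]
```

View pics/w4.png

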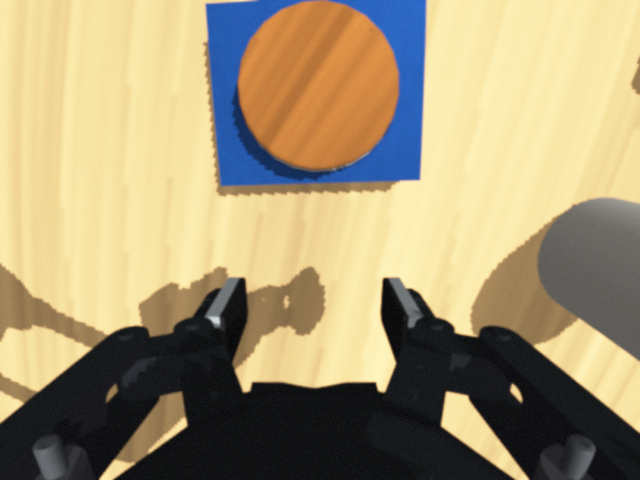

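The caddy's back edge runs from (219,186) to (420,180), centred on the fingers.

Run:
```python
from h import *
c=load('w4'); k=onz(c,[(219,186),(420,180),(427,0),(206,4)],.034); m=k[:2].mean(0)
e=k[0]-k[1]; L=np.linalg.norm(e); h=np.array([e[1],-e[0],0])/L; yaw=np.degrees(np.arctan2(h[1],h[0]))
print(k[:,:2].round(4),L,'yaw',yaw,'org',m+.05*h,'mean',k.mean(0)); print('jar',onz(c,[(319,86)],.06))
```

```text
[[ 0.4705 -0.2727]
 [ 0.5878 -0.2432]
 [ 0.5646 -0.1481]
 [ 0.4479 -0.1756]] 0.12094889245052803 yaw 104.08947119732184 org [ 0.51701525 -0.20945165  0.034     ] mean [ 0.51771084 -0.20989833  0.034     ]
jar [[ 0.51778857 -0.20854556  0.06      ]]
```

```bash
cat > plan.py <<'E'
from h import *
from scipy.optimize import brentq
def plan(o,yaw,brass,R=.16,step=.006,seat=.086):
    """unicycle path of caddy origin: right arc, then straight to the seat; rows x,y,yawdeg of TCP"""
    o=np.array(o);b=np.array(brass);y0=np.radians(yaw)
    H=lambda a:np.array([np.cos(a),np.sin(a)])
    s=np.sign(np.cross(H(y0),b-o)) if False else np.sign(H(y0)[0]*(b-o)[1]-H(y0)[1]*(b-o)[0])
    N=lambda a:np.array([-np.sin(a),np.cos(a)])
    pos=lambda t:o+s*R*(N(y0)-N(y0+s*t))
    def err(t):
        a=y0+s*t;d=b-pos(t);return H(a)[0]*d[1]-H(a)[1]*d[0]
    t1=brentq(err,0,1.5);n=int(np.ceil(t1*R/step));P=[]
    for t in np.linspace(0,t1,n+1)[1:]: P.append((*pos(t),y0+s*t))
    a=y0+s*t1;L=np.linalg.norm(b-pos(t1))-seat;m=int(np.ceil(L/step))
    for l in np.linspace(0,L,m+1)[1:]: P.append((*(pos(t1)+l*H(a)),a))
    print('turn',np.degrees(t1),'straight',L,'heading',np.degrees(a),n,m)
    return np.array(P)
def show(P,cmd,off=.061):
    """cmd: commanded TCP x,y,yaw(deg); prints shares per row in groups of 8"""
    c=np.array(cmd,float)
    for i in range(0,len(P),8):
        q=P[i:i+8]; x=q[:,0]-off*np.cos(q[:,2]); y=q[:,1]-off*np.sin(q[:,2]); w=np.degrees(q[:,2])
        print('slide',np.c_[(x-c[0])/.5,(y-c[1])/.5,0*x].round(3).tolist(),'yaw',((w-c[2])/180).round(4).tolist(),'end',x[-1].round(4),y[-1].round(4),w[-1].round(2))
        c=np.array([x[-1],y[-1],w[-1]])
E
python3 - <<'E'
from plan import *
o=(.517,-.2095);y=103.3;a=np.radians(y)
print('pre',[o[0]-.071*np.cos(a),o[1]-.071*np.sin(a)],'contact',[o[0]-.061*np.cos(a),o[1]-.061*np.sin(a)])
P=plan(o,y,(.658,.134)); show(P,(o[0]-.061*np.cos(a),o[1]-.061*np.sin(a),y))
E
```

```text
pre [np.float64(0.5333335313403554), np.float64(-0.27859569996717326)] contact [np.float64(0.5310330339684743), np.float64(-0.2688639112394024)]
turn 41.960126912912344 straight 0.17606173346861734 heading 61.33987308708765 20 30
slide [[-0.007, 0.011, 0.0], [-0.013, 0.021, 0.0], [-0.019, 0.032, 0.0], [-0.025, 0.043, 0.0], [-0.03, 0.055, 0.0], [-0.035, 0.066, 0.0], [-0.04, 0.078, 0.0], [-0.043, 0.09, 0.0]] yaw [-0.0117, -0.0233, -0.035, -0.0466, -0.0583, -0.0699, -0.0816, -0.0932] end 0.5093 -0.2239 86.52
slide [[-0.004, 0.012, 0.0], [-0.007, 0.024, 0.0], [-0.009, 0.036, 0.0], [-0.011, 0.049, 0.0], [-0.013, 0.061, 0.0], [-0.014, 0.074, 0.0], [-0.015, 0.086, 0.0], [-0.016, 0.099, 0.0]] yaw [-0.0117, -0.0233, -0.035, -0.0466, -0.0583, -0.0699, -0.0816, -0.0932] end 0.5015 -0.1745 69.73
slide [[0.0, 0.013, 0.0], [0.001, 0.025, 0.0], [0.002, 0.038, 0.0], [0.003, 0.05, 0.0], [0.009, 0.06, 0.0], [0.014, 0.071, 0.0], [0.02, 0.081, 0.0], [0.026, 0.091, 0.0]] yaw [-0.0117, -0.0233, -0.035, -0.0466, -0.0466, -0.0466, -0.0466, -0.0466] end 0.5143 -0.1289 61.34
slide [[0.006, 0.01, 0.0], [0.011, 0.021, 0.0], [0.017, 0.031, 0.0], [0.023, 0.041, 0.0], [0.028, 0.051, 0.0], [0.034, 0.062, 0.0], [0.039, 0.072, 0.0], [0.045, 0.082, 0.0]] yaw [0.0, 0.0, 0.0, 0.0, 0.0, 0.0, 0.0, 0.0] end 0.5368 -0.0877 61.34
slide [[0.006, 0.01, 0.0], [0.011, 0.021, 0.0], [0.017, 0.031, 0.0], [0.023, 0.041, 0.0], [0.028, 0.051, 0.0], [0.034, 0.062, 0.0], [0.039, 0.072, 0.0], [0.045, 0.082, 0.0]] yaw [0.0, 0.0, 0.0, 0.0, 0.0, 0.0, 0.0, 0.0] end 0.5593 -0.0465 61.34
slide [[0.006, 0.01, 0.0], [0.011, 0.021, 0.0], [0.017, 0.031, 0.0], [0.023, 0.041, 0.0], [0.028, 0.051, 0.0], [0.034, 0.062, 0.0], [0.039, 0.072, 0.0], [0.045, 0.082, 0.0]] yaw [0.0, 0.0, 0.0, 0.0, 0.0, 0.0, 0.0, 0.0] end 0.5819 -0.0053 61.34
slide [[0.006, 0.01, 0.0], [0.011, 0.021, 0.0]] yaw [0.0, 0.0] end 0.5875 0.005 61.34
```

Call:
drive_tool(claw=[60,60,60,60,60,60], slide=[[0,0,-0.06],[0,0,-0.12],[0,0,-0.16],[0,0,-0.174],[0,0,-0.174],[0,0,-0.174]], yaw=[0.005,0.005,0.005,0.005,0.005,0.005])

```text
time: 8.73
tool_pos: [0.5375, -0.3031, 0.1852]
tcp_rot: [1.946, 2.464, 0.0]
wrist_force: [0.3, 1.4, 0.2]
width: 0.704
grip_force: 0.0
```

Run:
```python
from h import *
s=bot.read_state(); print(s['tool_pos'],s['tcp_rot'],s['wrist_force'])
```

```text
[ 0.53750312 -0.30310072  0.18521166] [1.94634590e+00 2.46404888e+00 3.75089349e-04] [0.25465072 1.43022967 0.24698152]
```

Call:
drive_tool(claw=[60,60,60,60,60,60], slide=[[-0.002,0.015,-0.01],[-0.004,0.03,-0.01],[-0.006,0.045,-0.01],[-0.007,0.05,-0.01],[-0.007,0.05,-0.01],[-0.007,0.05,-0.01]], yaw=[0,0,0,0,0,0])

```text
time: 9.23
tool_pos: [0.5333, -0.2782, 0.1792]
tcp_rot: [1.947, 2.464, 0.0]
wrist_force: [0.1, 0.1, -0.4]
width: 0.702
grip_force: 0.0
```

Call:
drive_tool(claw=[60,60,60,60,60,60,60,60], slide=[[0,0.004,0],[-0.001,0.008,0],[-0.002,0.012,0],[-0.003,0.016,0],[-0.004,0.02,0],[-0.005,0.022,0],[-0.005,0.024,0],[-0.005,0.024,0]], yaw=[0,0,0,0,0,0,0,0])

```text
time: 9.9
tool_pos: [0.5306, -0.2667, 0.1787]
tcp_rot: [1.948, 2.464, -0.0]
wrist_force: [-0.2, -4.0, -2.1]
width: 0.698
grip_force: 1.9
```

Contact is made where computed, so I'll start the arc.

Call:
drive_tool(claw=[60,60,60,60,60,60,60,60], slide=[[-0.007,0.011,0],[-0.013,0.021,0],[-0.019,0.032,0],[-0.025,0.043,0],[-0.03,0.055,0],[-0.035,0.066,0],[-0.04,0.078,0],[-0.043,0.09,0]], yaw=[-0.0117,-0.0233,-0.035,-0.0466,-0.0583,-0.0699,-0.0816,-0.0932])

```text
time: 10.57
tool_pos: [0.509, -0.2217, 0.1791]
tcp_rot: [2.289, 2.151, -0.001]
wrist_force: [-0.4, -4.2, -0.3]
width: 0.699
grip_force: 2.2
```

```bash
cat > cad.py <<'E'
from h import *
def caddy(tag):
    c=snap('top',tag); hsv=cv2.cvtColor(c['color'],cv2.COLOR_RGB2HSV)
    d=bydepth(c,[(x,y) for y in range(480) for x in range(640)]).reshape(480,640,3)
    m=((hsv[...,0]>100)&(hsv[...,0]<130)&(hsv[...,1]>150)&(hsv[...,2]>40)&(abs(d[...,2]-.034)<.006)).astype(np.uint8)
    n,l,st,_=cv2.connectedComponentsWithStats(m); i=1+np.argmax(st[1:,4])
    p=d[l==i][:,:2]; 
    print('blue px',st[i,4],cv2.minAreaRect((p*1000).astype(np.float32)))
    s=bot.read_state(); r=s['tcp_rot']; print('tcp',s['tool_pos'].round(4),'head',np.degrees(2*np.arctan2(r[1],r[0])).round(2)%360,s['wrist_force'].round(1))
    return c
E
python3 -c "
from cad import *
c=caddy('t5')"
```

```text
blue px 1204 ((513.3145751953125, -151.95620727539062), (118.10015106201172, 120.1419906616211), 87.08585357666016)
tcp [ 0.5088 -0.2207  0.1789] head 86.33999999999997 [-1.4 -2.3 -0.3]
```

View pics/t5.png

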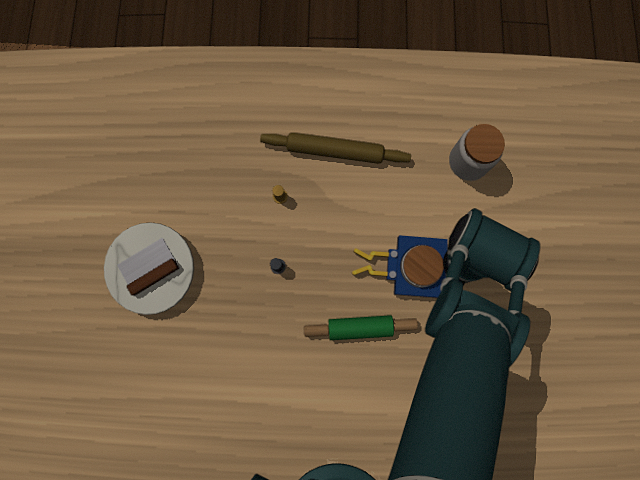

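The caddy follows (it now sits at about (425,267) facing left) with the jar seated. The tracked pose matches the plan within 1 mm, so I'll continue.

Call:
drive_tool(claw=[60,60,60,60,60,60,60,60], slide=[[-0.004,0.012,0],[-0.007,0.024,0],[-0.009,0.036,0],[-0.011,0.049,0],[-0.013,0.061,0],[-0.014,0.074,0],[-0.015,0.086,0],[-0.016,0.099,0]], yaw=[-0.0117,-0.0233,-0.035,-0.0466,-0.0583,-0.0699,-0.0816,-0.0932])

```text
time: 11.28
tool_pos: [0.5011, -0.1723, 0.1791]
tcp_rot: [2.577, 1.795, -0.001]
wrist_force: [-1.4, -5.4, 0.9]
width: 0.7
grip_force: 2.6
```

Call:
drive_tool(claw=[60,60,60,60,60,60,60,60], slide=[[0,0.013,0],[0.001,0.025,0],[0.002,0.038,0],[0.003,0.05,0],[0.009,0.06,0],[0.014,0.071,0],[0.02,0.081,0],[0.026,0.091,0]], yaw=[-0.0117,-0.0233,-0.035,-0.0466,-0.0466,-0.0466,-0.0466,-0.0466])

```text
time: 11.95
tool_pos: [0.5138, -0.1269, 0.1791]
tcp_rot: [-2.7, -1.605, 0.003]
wrist_force: [-3.6, -6.9, 3.0]
width: 0.703
grip_force: 3.5
```

Run:
```python
from cad import *
c=caddy('t6'); snap('wrist','w6')
a=c['color'][150:310,240:480,::-1]
cv2.imwrite('pics/c6.png',cv2.convertScaleAbs(cv2.resize(a,None,fx=3.3,fy=3.3,interpolation=2),alpha=1.6,beta=15))
```

```text
blue px 909 ((546.2306518554688, -49.3427619934082), (83.87542724609375, 140.3588409423828), 83.68335723876953)
tcp [ 0.5142 -0.1261  0.179 ] head 61.44 [-1.8 -3.3  2.2]
```

View pics/w6.png

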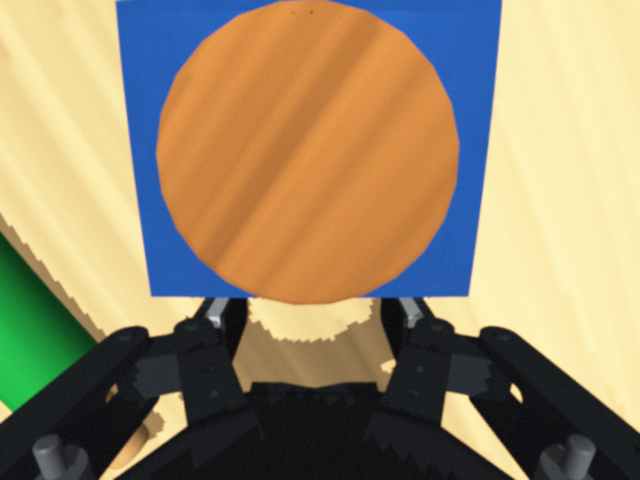

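Wrist view: the caddy back edge runs level from (150,296) to (469,296), flush on both fingers. Next is the top crop, to aim at the post.

View pics/c6.png

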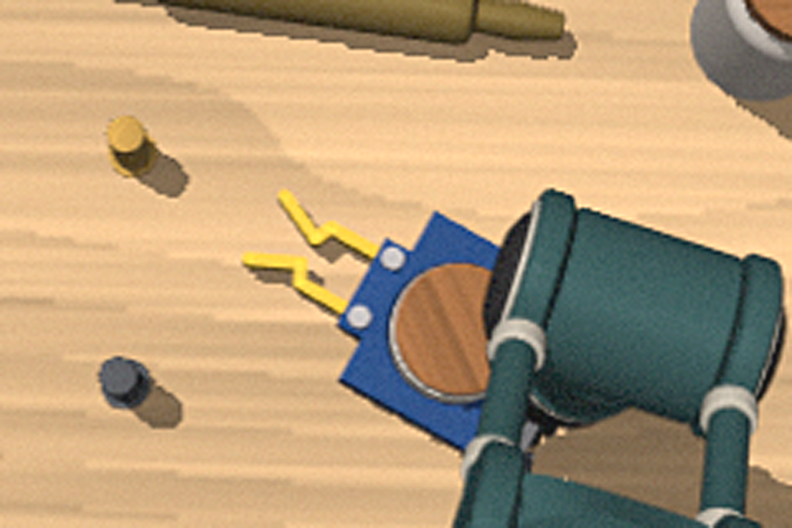

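Run:
```python
from h import *
c=load('w6'); k=onz(c,[(150,296),(469,296)],.034); e=k[0]-k[1]; h=np.array([e[1],-e[0],0])/np.linalg.norm(e)
print(k.mean(0)+.05*h,np.linalg.norm(e),np.degrees(np.arctan2(h[1],h[0])))
```

```text
[ 0.54342181 -0.06959864  0.034     ] 0.12025114574801611 61.438128757149755
```

Run:
```python
from h import *
c=load('t6'); f=lambda L,z: onz(c,[(240+u/3.3-.3,150+v/3.3-.3) for u,v in L],z)[:,:2]
b=f([(128,133)],.06)[0]; hg=f([(393,258),(358,316)],.034); t=f([(283,193),(247,259)],.027); ct=f([(318,241),(301,268)],.027)
a=np.radians(61.44);H=np.array([np.cos(a),np.sin(a)]);N=np.array([-H[1],H[0]])
for n,p in (('hinge',hg),('tip',t),('catch',ct)): print(n,p,p.mean(0),np.linalg.norm(p[0]-p[1]),'brass fwd/left of it',(b-p.mean(0))@H,(b-p.mean(0))@N)
print(b, np.degrees(np.arctan2(*(t.mean(0)-hg.mean(0))[::-1])))
```

```text
hinge [[ 0.58825983 -0.03257841]
 [ 0.55157759 -0.01156008]] [ 0.56991871 -0.02206925] 0.042277147384051576 brass fwd/left of it 0.17757437084732974 -0.003580240421900488
tip [[0.62885425 0.03654229]
 [0.58657047 0.05796569]] [0.60771236 0.04725399] 0.04740126640431877 brass fwd/left of it 0.09861825130964455 -0.0035274043284506526
catch [[0.59895256 0.01400889]
 [0.58169468 0.02422525]] [0.59032362 0.01911707] 0.020055133318795517 brass fwd/left of it 0.13164457622768388 -0.005348563683442791
[0.65795783 0.1321857 ] 61.401658643731714
```

The brass post lies about 4 mm right of the caddy's midline at this heading. I'll turn another 1° and go straight on.

Call:
drive_tool(claw=[60,60,60,60,60,60,60,60], slide=[[0.005,0.011,0],[0.01,0.022,0],[0.016,0.032,0],[0.022,0.043,0],[0.028,0.053,0],[0.034,0.063,0],[0.04,0.074,0],[0.046,0.084,0]], yaw=[-0.003,-0.006,-0.006,-0.006,-0.006,-0.006,-0.006,-0.006])

```text
time: 12.72
tool_pos: [0.5367, -0.0851, 0.1789]
tcp_rot: [-2.716, -1.579, 0.003]
wrist_force: [-4.0, -5.9, 3.9]
width: 0.704
grip_force: 3.7
```

Call:
drive_tool(claw=[60,60,60,60,60,60,60], slide=[[0.006,0.01,0],[0.012,0.021,0],[0.018,0.031,0],[0.024,0.042,0],[0.03,0.052,0],[0.036,0.063,0],[0.041,0.073,0]], yaw=[0,0,0,0,0,0,0])

```text
time: 13.3
tool_pos: [0.5572, -0.0486, 0.1789]
tcp_rot: [-2.716, -1.579, 0.003]
wrist_force: [-4.0, -6.7, 3.4]
width: 0.703
grip_force: 3.7
```

Run:
```python
from cad import *
c=caddy('t7')
a=c['color'][150:310,240:480,::-1]
cv2.imwrite('pics/c7.png',cv2.convertScaleAbs(cv2.resize(a,None,fx=3.3,fy=3.3,interpolation=2),alpha=1.6,beta=15))
```

```text
blue px 613 ((595.47119140625, 42.599945068359375), (60.332542419433594, 133.8590545654297), 87.16661834716797)
tcp [ 0.5577 -0.0478  0.1789] head 60.329999999999984 [-0.8 -4.   2.9]
```

View pics/c7.png

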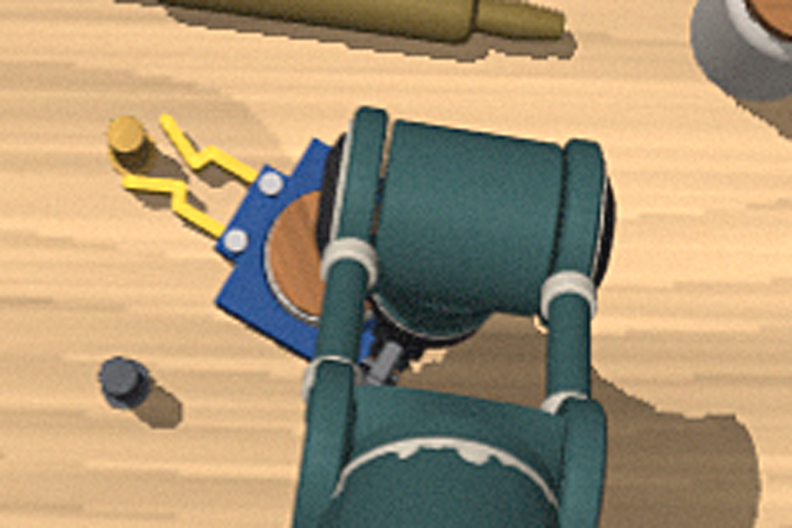

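The post top (128,133) is just at the mouth, with jaw tips at (165,118) and (127,183) and hinges at (269,183) and (236,240).

Run:
```python
from h import *
c=load('t7'); f=lambda L,z: onz(c,[(240+u/3.3-.3,150+v/3.3-.3) for u,v in L],z)[:,:2]
b=f([(128,133)],.06)[0]; hg=f([(269,183),(236,240)],.034); t=f([(165,118),(127,183)],.027)
a=np.radians(60.35);H=np.array([np.cos(a),np.sin(a)]);N=np.array([-H[1],H[0]])
for n,p in (('hinge',hg),('tip',t)): print(n,p.mean(0),np.linalg.norm(p[0]-p[1]),'brass fwd/left',(b-p.mean(0))@H,(b-p.mean(0))@N)
```

```text
hinge [0.61547554 0.05515135] 0.04134427156683352 brass fwd/left 0.08796375015256354 0.0011891077721808978
tip [0.65409545 0.12324003] 0.04780714005159715 brass fwd/left 0.009685079913015971 0.0010687676811192523
```

Centred to 1 mm; about 58 mm left to go. I'll push more slowly.

Call:
drive_tool(claw=[60,60,60,60,60,60,60,60], slide=[[0.004,0.008,0],[0.009,0.016,0],[0.013,0.023,0],[0.018,0.031,0],[0.022,0.039,0],[0.026,0.046,0],[0.029,0.052,0],[0.032,0.057,0]], yaw=[0,0,0,0,0,0,0,0])

```text
time: 14.02
tool_pos: [0.5723, -0.0212, 0.1788]
tcp_rot: [2.715, 1.581, -0.009]
wrist_force: [-8.3, -14.5, 8.1]
width: 0.702
grip_force: 8.4
```

Call:
drive_tool(claw=[60,60,60,60,60,60,60,60], slide=[[0.002,0.003,0],[0.004,0.007,0],[0.006,0.01,0],[0.008,0.014,0],[0.01,0.017,0],[0.012,0.021,0],[0.014,0.024,0],[0.016,0.028,0]], yaw=[0,0,0,0,0,0,0,0])

```text
time: 14.68
tool_pos: [0.5807, -0.0067, 0.1788]
tcp_rot: [-2.716, -1.579, 0.005]
wrist_force: [-3.7, -6.7, 5.2]
width: 0.7
grip_force: 4.1
```

Run:
```python
from cad import *
c=caddy('t8')
a=c['color'][150:250,240:360,::-1]
cv2.imwrite('pics/c8.png',cv2.convertScaleAbs(cv2.resize(a,None,fx=6,fy=6,interpolation=2),alpha=1.6,beta=15))
```

```text
blue px 456 ((608.0570068359375, 94.76847839355469), (109.04354858398438, 46.50386047363281), 4.199131011962891)
tcp [ 0.581  -0.0062  0.1788] head 60.329999999999984 [-4.3 -6.2  4.5]
```

View pics/c8.png

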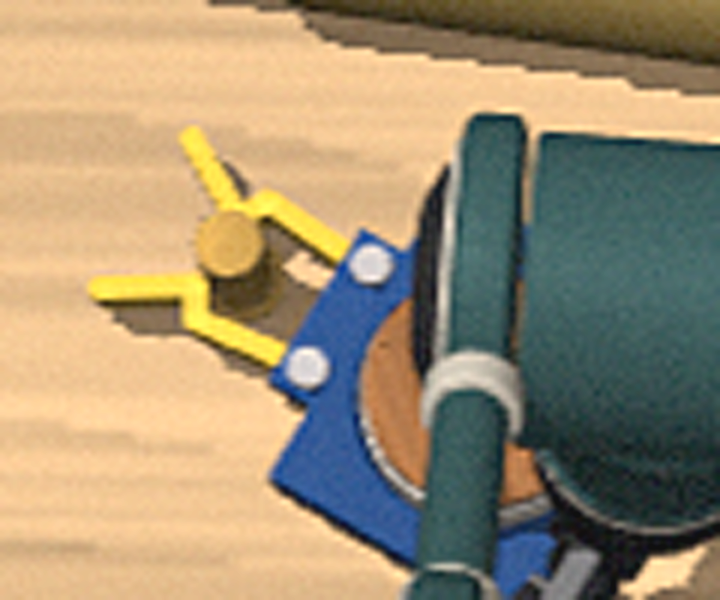

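The post top is at (231,243), past the catches (force dropped from 17 N to 8 N) but not quite in the pocket. By travel it stands at x ≈ 98 mm, so I'll push 10 mm more.

Call:
drive_tool(claw=[60,60,60,60,60,60,60,60], slide=[[0.002,0.003,0],[0.003,0.006,0],[0.005,0.008,0],[0.006,0.011,0],[0.008,0.014,0],[0.009,0.016,0],[0.01,0.018,0],[0.01,0.018,0]], yaw=[0,0,0,0,0,0,0,0])

```text
time: 15.4
tool_pos: [0.5859, 0.0027, 0.1787]
tcp_rot: [-2.716, -1.578, 0.004]
wrist_force: [-2.4, -6.5, 4.8]
width: 0.701
grip_force: 3.3
```

Run:
```python
from cad import *
c=caddy('t9'); w=snap('wrist','w9'); s=snap('scene','s9')
f=lambda im,x,y,d,k: cv2.convertScaleAbs(cv2.resize(im['color'][y:y+d,x:x+d,::-1],(k,k),interpolation=2),alpha=1.4,beta=10)
cv2.imwrite('pics/c9.png',np.hstack([f(c,240,160,80,400),f(s,270,250,100,400)]))
```

```text
blue px 433 ((612.3771362304688, 106.25530242919922), (102.5885238647461, 44.555145263671875), 4.397988319396973)
tcp [0.5859 0.0027 0.1787] head 60.329999999999984 [-2.7 -5.6  4.3]
```

View pics/c9.png

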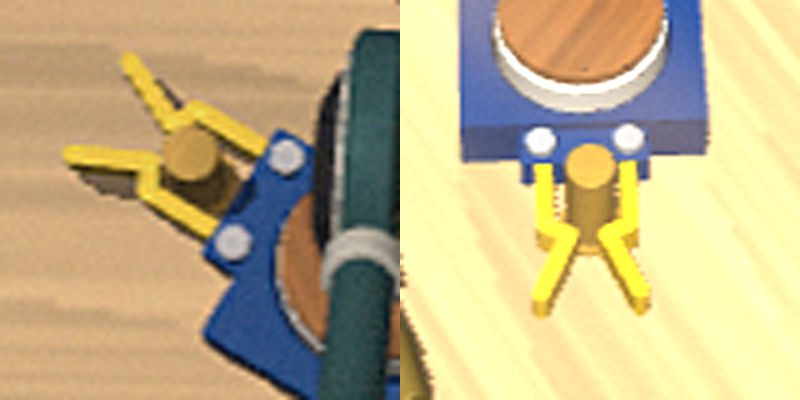

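I miscounted the views: that was my thirteenth picture and the limit was 10, so I'll work only from numbers now. The crop shows the post top at (191,151) inside closed, symmetric jaws, with hinges at (287,157) and (233,243) and tips at (128,60) and (70,155).

Run:
```python
from h import *
c=load('t9'); f=lambda L,z: onz(c,[(240+u/5-.4,160+v/5-.4) for u,v in L],z)[:,:2]
b=f([(191,151)],.06)[0]; hg=f([(287,157),(233,243)],.034); t=f([(128,60),(70,155)],.027)
a=np.radians(60.35);H=np.array([np.cos(a),np.sin(a)]);N=np.array([-H[1],H[0]])
print('hinge gap',np.linalg.norm(hg[0]-hg[1]),'tip gap',np.linalg.norm(t[0]-t[1]),'post x',.058+(b-hg.mean(0))@H,'y',(b-hg.mean(0))@N)
w=load('w9'); k=onz(w,[(150,296),(469,296)],.034); e=k[0]-k[1]; print('origin by wrist edge guess',k.mean(0)+.05*np.array([e[1],-e[0],0])/np.linalg.norm(e))
hsv=cv2.cvtColor(w['color'],cv2.COLOR_RGB2HSV); bl=(hsv[...,0]>100)&(hsv[...,0]<130)&(hsv[...,1]>150)
print('back edge rows',[np.where(bl[:,x])[0].max() for x in (160,180,440,460)])
```

```text
hinge gap 0.04222467366110456 tip gap 0.04687203836101871 post x 0.08856389584640212 y 0.0008557213193593803
origin by wrist edge guess [0.61598668 0.05869065 0.034     ]
back edge rows [np.int64(295), np.int64(295), np.int64(295), np.int64(295)]
```

Post at x ≈ 85–89 mm and y ≈ 1 mm, with the tip gap back at its shut value. I'll withdraw straight back, then up.

Call:
drive_tool(claw=[60,60,60,60,60,60,60,60], slide=[[-0.005,-0.009,0],[-0.015,-0.026,0],[-0.03,-0.052,0],[-0.045,-0.078,0],[-0.045,-0.078,0.08],[-0.045,-0.078,0.16],[-0.045,-0.078,0.24],[-0.045,-0.078,0.24]], yaw=[0,0,0,0,0,0,0,0])

```text
time: 16.22
tool_pos: [0.567, -0.0372, 0.3079]
tcp_rot: [2.71, 1.572, 0.019]
wrist_force: [2.3, -1.4, 0.4]
width: 0.702
grip_force: 0.0
```

Call:
drive_tool(claw=[60,60,60,60,60,60,60,60], slide=[[-0.04,-0.15,0.05],[-0.08,-0.3,0.1],[-0.1,-0.4,0.1],[-0.1,-0.4,0.1],[-0.1,-0.4,0.1],[-0.1,-0.4,0.1],[-0.1,-0.4,0.1],[-0.1,-0.4,0.1]], yaw=[0,0,0,0,0,0,0,0])

```text
time: 16.88
tool_pos: [0.5132, -0.2361, 0.3483]
tcp_rot: [-2.717, -1.574, -0.0]
wrist_force: [-0.3, 0.7, 0.6]
width: 0.701
grip_force: 0.0
```

Run:
```python
from cad import *
c=caddy('t10')
d=bydepth(c,[(x,y) for y in range(480) for x in range(640)]).reshape(480,640,3)
hsv=cv2.cvtColor(c['color'],cv2.COLOR_RGB2HSV)
m=(hsv[...,0]>20)&(hsv[...,0]<32)&(hsv[...,1]>190)&(hsv[...,2]>130); p=d[m&(d[...,2]<.04)&(d[...,1]>.03)][:,:2]
o=np.array([.616,.0587]);a=np.radians(60.35);H=np.array([np.cos(a),np.sin(a)]);N=np.array([-H[1],H[0]])
q=np.c_[(p-o)@H,(p-o)@N]; print(len(q),q.min(0),q.max(0))
lid=onz(c,[(0,0)],0)
m=abs(d[...,2]-.06)<.006; near=np.hypot(d[...,0]-o[0],d[...,1]-o[1])<.06; z=d[m&near]; print('lid centre',z.mean(0),len(z), cv2.minEnclosingCircle((z[:,:2]*1000).astype(np.float32)))
for t in ('top0','t10'):
    e=load(t); print(t,bydepth(e,[(336,146),(361,328),(485,143)]).round(3).tolist())
```

```text
blue px 1268 ((619.877197265625, 63.73578643798828), (115.47278594970703, 120.68709564208984), 60.36684799194336)
tcp [ 0.5135 -0.2352  0.348 ] head 60.25999999999999 [0.6 0.9 0.2]
81 [ 0.06784357 -0.02653845] [0.13732147 0.02505863]
lid centre [0.61466597 0.05723465 0.06038863] 1222 ((614.8157348632812, 57.63368606567383), 41.070030212402344)
top0 [[0.758, 0.018, 0.044], [0.385, -0.04, 0.041], [0.743, -0.269, 0.144]]
t10 [[0.758, 0.018, 0.041], [0.386, -0.04, 0.043], [0.744, -0.27, 0.139]]
```

```bash
python3 -c "
from workcell import bot
print(bot.finish_job())"
```

```text
the job is handed in; nothing more can be done
None
```

The job is handed in after about 17 s of robot time, but no verdict came back: by my measurements the scraper lies flat on the turntable about 10 mm off centre, the caddy's jaws are shut round the brass post (x ≈ 86–88 mm, y ≈ 1 mm) with the jar seated, and the pin, roller and flour jar did not move, though I viewed 13 pictures instead of the allowed 10.

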